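# Open the double-latched chisel chest

### The arm

A 6-joint arm with a two-finger parallel gripper is mounted at the origin on the work surface. World frame = base frame: x ahead of the robot, y to its left, z up, the work surface at z = 0. Lengths are in m, angles in rad, forces in N, time in s.
With the tool pointing down it reaches from about 0.35 to 1 m from the base axis. Payload 7.1 kg.
Tool frame: the origin (TCP) lies on the centre line of the jaws, within the pads' length; the fingertips stand 22 mm ahead of it and the grasp point (between the pads) lies 3 mm ahead of it; z points along the fingers, y is the direction in which the jaws open and shut (so a half turn about z gives the same grasp; the last joint's range is limited). The gripper opens to 85 mm and grips with 20 to 120 N. Pads are 22 mm wide; open, the fingers measure 114 mm over their backs; the gripper's body (76 mm by 85 mm) begins 54 mm behind the grasp point. The pads swing forward as they close: fully open they stand 13 mm farther back than shut.
Start: joints at [1.174, 0.423, 1.63, -0, 1.089, -0.019], TCP at [0.231, 0.581, 0.253] pointing down, gripper open.
Joint ranges: [-3, 3], [-0.9, 2.11], [0.09, 2.58], [-1.31, 4.45], [0.11, 2.69], [-2.54, 2.54]. Speed limits (rad/s): [2.39, 2.39, 3.01, 3.14, 3.14, 3.14].

### API

Orientations are given as [roll, pitch, yaw] about the fixed x, y, z axes, in that order (R = Rz(yaw) Ry(pitch) Rx(roll)).
In Python, from workcell import ctrl gives the robot as it stands. The module is installed in compiled form; this text tells all that it offers. Calls block until the motion is done:
- ctrl.goto(position, orientation): joint-space move of the TCP to a pose.
- ctrl.move_linear(position, orientation=None, max_speed=0.15): straight line of the TCP; orientation=None keeps the orientation; max_speed is the mean speed in m/s.
- ctrl.goto_joints(angles): joint-space move.
- ctrl.open_gripper() and ctrl.close(force=None): open the fingers fully, or close them until they stop; force is the grip in N (None keeps the last).
- ctrl.hold(seconds).
- ctrl.solve_ik(position, orientation): joint angles nearest the present ones, or None.
- ctrl.read_state(): the state.
- ctrl.capture(name): name is "side" or "top" or "wrist"; returns a dict with "frame" (400x640x3 uint8, red, green, blue), "K" (3x3 intrinsics, pixels), "R" (3x3) and "t" (3): a world point X has camera coordinates R X + t. Camera axes: x right, y down, z forward; pixel columns grow to the right and rows downward; lengths in m; the calibration is good to about 2 mm. A picture is of the moment at which its call begins. There is no depth.
A pose or a line that the arm cannot do raises ctrl.IKError and nothing moves.
- ctrl.job_done(): hands the job in, once; it reports no verdict.
The state is a dict: "time_s": time; "joint_positions": joint angles; "dq": joint speeds; "joint_efforts": joint torques, N m; "ee_pos": TCP position; "tool_rot": TCP orientation; "ft_force": force on the tool from outside, world axes, zero at the start; "wrist_torque": the same for the moment, N m; "opening": opening from 0.0 (shut) to 1.0 (fully open).
Only numpy, scipy, OpenCV 4.12 (cv2) and the standard library are available. Lean on these libraries where they do the work, as an engineer would, in place of code of your own. Each camera call takes 0.05 s, during which the arm holds its last target. There are 200 camera calls.

### The job

Open the plywood chisel chest: swing the steel turn latch off its lid, raise the lid a little until the hidden safety catch stops it, push the catch's tab sideways to free it, then swing the lid right back so that it stands open by itself. Leave the other things on the bench where they are.

Things in the scene. Friction and masses are not known exactly. Their poses are not given: they have to be found in the camera images.
- chest: Plywood chest fixed to the bench, 180 mm deep (x), 320 mm wide (y), walls 100 mm high, 112 mm high with its lid shut. Origin: centre of its underside, on the bench. Its +x points from the front (the latch side, towards the robot) to the hinge at the back, +y to its left as seen from the robot, z up. It stands at a yaw of up to 0.32 rad.
- lid (a joint): Lid angle, rad: 0 shut, grows as the lid rises, 1.57 upright, stop at 1.75. Flat plywood plate 180 x 320 x 12 mm, about 0.45 kg, hinged on the chest's back top edge. The hinge is stiff: the lid stays at whatever angle it is left (it takes about 5 to 9 N at the handle to raise it, about 6 to 12 N to push its front edge back). With the turn latch over it it cannot rise more than 3 mm. With the safety catch engaged it stops at about 0.14 to 0.15 rad (25 mm at the front edge).
- lid_handle (a point): Centre of the steel bar handle on top of the lid, midway in width, 40 mm behind the lid's front edge, 140 mm in front of the hinge. The bar is round, 11 mm thick, 90 mm long along the chest's y, its centre 35 mm above the lid's top, open underneath. Moves with the lid.
- lid_hinge (a point): Middle of the hinge line (along the chest's y), at the back edge, 100 mm above the bench; the lid plate lies from 0 to 12 mm above this line when shut.
- lid_edge (a point): Middle of the lid's front edge, half-way through its thickness, 180 mm in front of the hinge line. Moves with the lid.
- turn (a joint): Angle of the turn latch (primary latch), rad: a flat steel arm that turns on a vertical pivot in front of the lid, on the chest's left part. 0: the arm points straight back over the lid (chest +x); it starts within 0.25 rad of this. It grows as the arm swings counter-clockwise from above, to the chest's left (+y); from 1.35 rad the arm is clear of the lid; stop at 2.0. Turns easily (about 1.5 N at the knob) and stays where left.
- turn_pivot (a point): Pivot of the turn latch, 25 mm in front of the lid's front edge, 105 mm left (+y) of the chest's middle, 119 mm above the bench, on a 36 mm wide steel block. The arm is 80 mm long, 18 mm wide, 8 mm thick, reaches 70 mm from the pivot and lies 2 mm above the lid.
- turn_knob (a point): Centre of the upright round steel knob near the end of the turn latch's arm, 60 mm from the pivot; 18 mm in diameter, 30 mm tall, from 123 to 153 mm above the bench. Push it sideways.
- catch (a joint): Travel of the hidden safety catch, m: 0 engaged, grows as its tab is pushed to the chest's right (-y), stop at 0.038. From 0.031 the lid is free. A pin of the shut lid stops it after 5 to 8 mm; it can be moved once the lid is 0.06 rad or more open. Needs about 3 N, stays where left (no spring).
- catch_tab (a point): Middle of the steel tab of the safety catch, upright plate in front of the chest, 32 mm (chest x) x 12 mm (y) x 54 mm tall, from 78 to 132 mm above the bench, its centre (this point) 115 mm above the bench, 29 mm in front of the lid's front edge, at the start 60 mm right (-y) of the chest's middle. Its stem goes through a slot of the front wall to the hook under the lid. Push its left (+y) face to the right.
- oil_bottle: Bystander: plastic bottle, 64 mm in diameter, 170 mm tall, standing on the bench, loose. Origin: centre of its base.
- offcut: Bystander: wooden offcut 140 x 70 x 50 mm lying on the bench, loose. Origin: centre of its underside.

How it is judged:
By the outcome, as a careful person would: the job done as asked, in the order asked, and still so for the second after the job is handed in, with the robot touching nothing.
It also fails if it takes over 67 s, if anything falls off the work surface, if the arm or the gripper's body presses on something with over 40 N, if the wrist force passes 120 N, or if a joint passes its speed limit or range.

## Working session

There is one attempt and no reset: what is moved stays moved. The work goes in short steps, each a Python script; the robot and the scene stay as the last script left them, time stands still between calls to the robot, and variables do not carry over. Pictures are saved under pics/ and viewed, about 8 in all and at most 12, crops included, and the job is handed in when it is done.

```bash
mkdir -p pics
python3 - <<'E'
from workcell import ctrl
import cv2,numpy as np,pickle
for n in("top","side"):
    c=ctrl.capture(n);cv2.imwrite(f"pics/{n}0.png",c["frame"][:,:,::-1]);pickle.dump(c,open(f"{n}0.pkl","wb"))
    print(n,c["K"].tolist(),(-c["R"].T@c["t"]).round(3),c["R"].round(3).tolist())
print(ctrl.read_state())
E
```

```text
top [[500.7449637062619, 0.0, 316.4789136661087], [0.0, 500.7449637062619, 204.12216552662153], [0.0, 0.0, 1.0]] [0.452 0.044 1.278] [[0.0, -1.0, -0.014], [-0.992, 0.002, -0.129], [0.129, 0.014, -0.992]]
side [[418.30670891504064, 0.0, 322.9121497016552], [0.0, 418.30670891504064, 203.90269476287062], [0.0, 0.0, 1.0]] [ 0.046 -0.574  0.828] [[0.758, -0.652, -0.016], [-0.436, -0.487, -0.757], [0.486, 0.58, -0.653]]
{'time_s': 0.1, 'joint_positions': array([ 1.17402881e+00,  4.23807577e-01,  1.63062132e+00, -2.05259589e-05,
        1.08861038e+00, -1.89926712e-02]), 'dq': array([-0.00330462, -0.00040668, -0.00152507, -0.0015857 ,  0.00182786,
       -0.00047585]), 'joint_efforts': array([-7.82339775e-04, -5.58423901e+01, -2.82443297e+01, -1.01951787e-04,
        3.03560621e-03, -1.27428871e-05]), 'ee_pos': array([0.2303265 , 0.58050174, 0.25259342]), 'tool_rot': array([-3.14014594e+00, -9.30512366e-06,  2.76382734e+00]), 'ft_force': array([-0.55151934,  0.2533269 ,  0.03469423]), 'wrist_torque': array([0.02624421, 0.01650153, 0.0005872 ]), 'opening': 0.9973573777490998}
```

View pics/top0.png

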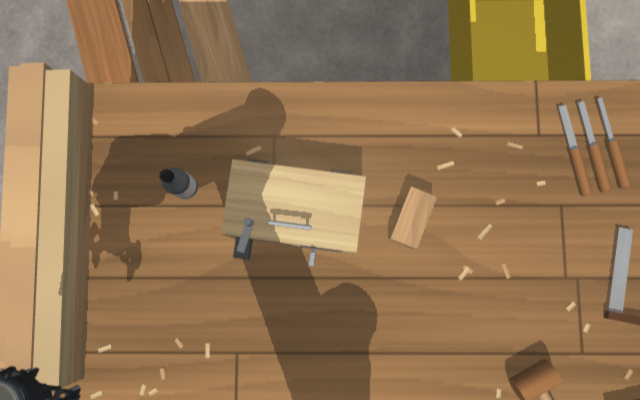

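View pics/side0.png

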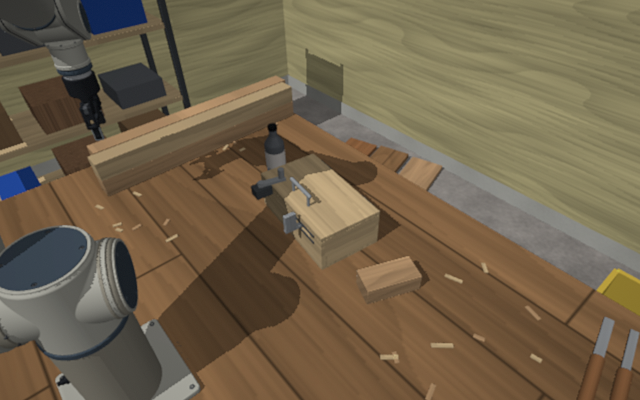

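The top view shows the lid with corners near (233,160), (365,176), (357,252) and (221,236). The latch block is at (243,250) with its knob near (247,222), the handle bar at (290,225), the tab at (312,256), the bottle at (178,183) and the offcut at (413,218). The side view shows the same layout.

```bash
cat > h.py <<'E'
import numpy as np,cv2,pickle
def ray(c,uv,z):
    d=c["R"].T@np.linalg.solve(c["K"],[uv[0],uv[1],1.]);o=-c["R"].T@c["t"]
    return o+d*(z-o[2])/d[2]
def proj(c,X):
    p=c["K"]@(c["R"]@np.asarray(X)+c["t"]);return p[:2]/p[2]
E
python3 - <<'E'
from h import *
c=pickle.load(open("top0.pkl","rb"));f=c["frame"]
hsv=cv2.cvtColor(f,cv2.COLOR_RGB2HSV)
for p in[(250,180),(300,190),(345,215),(230,210),(200,150),(380,230),(300,240)]:print(p,hsv[p[1],p[0]])
P=np.array([ray(c,p,.112)[:2] for p in[(233,160),(365,176),(357,252),(221,236)]])
print(P.round(4),np.linalg.norm(np.roll(P,-1,0)-P,axis=1).round(3),P.mean(0))
for n,p,z in[("pivot",(243,250),.119),("knob",(248,221),.153),("tab",(313,250),.132),("handleL",(269,223),.147),("handleR",(311,228),.147),("bottle",(190,190),0),("cap",(167,176),.17),("off",(413,218),.05)]:print(n,ray(c,p,z)[:2].round(3))
cv2.imwrite("pics/crop0.png",cv2.resize(f[140:280,150:380,::-1],None,fx=3.4,fy=3.4,interpolation=cv2.INTER_CUBIC))
E
```

```text
(250, 180) [ 19  87 147]
(300, 190) [ 21  82 227]
(345, 215) [ 19  89 215]
(230, 210) [ 19  86 145]
(200, 150) [ 15 116 101]
(380, 230) [ 15 121 156]
(300, 240) [ 20  85 225]
[[ 0.7099  0.26  ]
 [ 0.6704 -0.0534]
 [ 0.4916 -0.0327]
 [ 0.5289  0.2842]] [0.316 0.18  0.319 0.183] [0.60020528 0.11449899]
pivot [0.496 0.231]
knob [0.56  0.215]
tab [0.495 0.069]
handleL [0.556 0.168]
handleR [0.545 0.073]
bottle [0.656 0.391]
cap [0.661 0.398]
off [ 0.577 -0.175]
```

View pics/crop0.png

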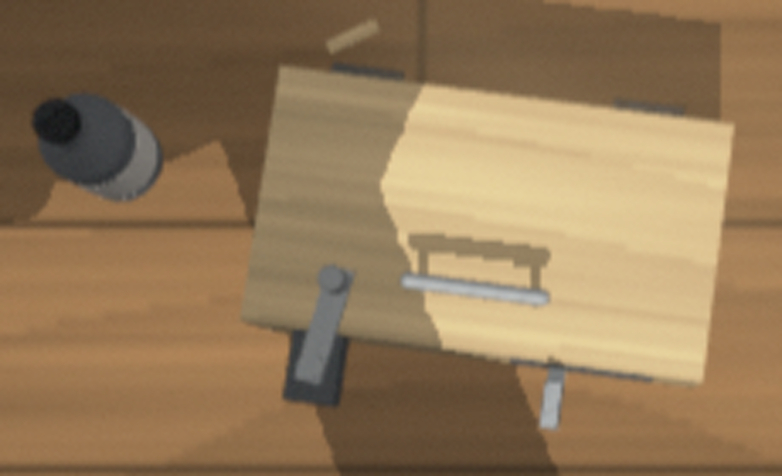

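```bash
cat >> h.py <<'E'
from scipy.spatial.transform import Rotation as Rn
from workcell import ctrl
Y=-.122; C=np.array([.600,.1145]); RC=Rn.from_euler('z',Y)
def W(p): return RC.apply(p)+[C[0],C[1],0]           # chest -> world
def ori(jaw='x',tilt=0.,spin=0.):                    # tilt>0: fingers point back to the robot
    return (RC*Rn.from_euler('y',tilt)*Rn.from_euler('z',(np.pi/2 if jaw=='x' else 0)+spin)*Rn.from_euler('x',np.pi))
def pose(p,jaw='x',tilt=0.,ahead=0.,spin=0.):        # point 'ahead' of the TCP put at chest point p
    R=ori(jaw,tilt,spin); return W(p)-R.apply([0,0,ahead]),R.as_euler('xyz')
def lin(p,v=.1,**k): ctrl.move_linear(*pose(p,**k),max_speed=v)
def F(): return RC.inv().apply(ctrl.read_state()["ft_force"]).round(1)
def rot(th,a,b):                                      # lid frame (a behind hinge line, b up) -> chest x,z
    return .09+a*np.cos(th)+b*np.sin(th), .1-a*np.sin(th)+b*np.cos(th)
def snap(n,f,crop=None):
    c=ctrl.capture(n);pickle.dump(c,open(f+".pkl","wb"));i=c["frame"][:,:,::-1]
    if crop: x,y,w,h=crop;i=cv2.resize(i[y:y+h,x:x+w],None,fx=3,fy=3,interpolation=cv2.INTER_CUBIC)
    cv2.imwrite(f"pics/{f}.png",i)
E
python3 - <<'E'
from h import *
def ik(n,*a,**k):
    q=ctrl.solve_ik(*pose(*a,**k));print(n,None if q is None else np.round(q,2))
ik("knob",(-.057,.068,.2),ahead=.022)
ik("knobend",(-.09,.165,.13),ahead=.022)
for s in(0,np.pi):ik("tab",(-.12,-.025,.1),jaw='y',ahead=.022,spin=s)
for th in(0,.3,.6,.8,1.0):
  x,z=rot(th,-.14,.047)
  for t in(0,th/2,th):ik(f"bar{th}/{t}",(x,0,z),tilt=t,ahead=.003)
for th in(.6,1.,1.4,1.7):
  x,z=rot(th,-.18,0)
  for t in(0,-.4,-.8):ik(f"push{th}/{t}",(x-.02,.0,z),tilt=t,ahead=-.01)
E
```

```text
knob [ 0.31  0.4   1.75 -0.    0.99  0.43]
knobend [ 0.48  0.52  1.74 -0.    0.88  0.6 ]
tab [ 0.19  0.44  2.01 -0.    0.7   1.88]
tab [ 0.19  0.44  2.01  0.    0.7  -1.26]
bar0/0 [ 0.19  0.47  1.84 -0.    0.83  0.32]
bar0/0.0 [ 0.19  0.47  1.84 -0.    0.83  0.32]
bar0/0 [ 0.19  0.47  1.84 -0.    0.83  0.32]
bar0.3/0 [ 0.18  0.44  1.77 -0.    0.93  0.31]
bar0.3/0.15 [0.16 0.5  1.68 0.05 1.1  0.26]
bar0.3/0.3 [0.15 0.56 1.59 0.08 1.28 0.23]
bar0.6/0 [ 0.17  0.44  1.69 -0.    1.02  0.29]
bar0.6/0.3 [0.13 0.57 1.5  0.08 1.36 0.23]
bar0.6/0.6 [0.11 0.71 1.33 0.13 1.69 0.21]
bar0.8/0 [ 0.16  0.46  1.62 -0.    1.07  0.28]
bar0.8/0.4 [0.12 0.63 1.37 0.09 1.53 0.22]
bar0.8/0.8 [0.09 0.83 1.14 0.16 1.95 0.21]
bar1.0/0 [ 0.15  0.49  1.55 -0.    1.11  0.27]
bar1.0/0.5 [0.1  0.71 1.23 0.11 1.69 0.21]
bar1.0/1.0 [0.08 0.96 0.95 0.21 2.2  0.23]
push0.6/0 [ 0.21  0.38  1.87 -0.    0.89  0.33]
push0.6/-0.4 [ 0.29  0.29  2.09 -0.39  0.42  0.74]
push0.6/-0.8 [0.39 0.33 2.28 4.23 0.41 2.46]
push1.0/0 [ 0.18  0.38  1.73 -0.    1.03  0.3 ]
push1.0/-0.4 [ 0.25  0.27  1.96 -0.27  0.56  0.57]
push1.0/-0.8 None
push1.4/0 [ 0.15  0.44  1.56 -0.    1.14  0.27]
push1.4/-0.4 [ 0.2   0.32  1.81 -0.21  0.64  0.47]
push1.4/-0.8 None
push1.7/0 [ 0.13  0.52  1.44 -0.    1.19  0.25]
push1.7/-0.4 [ 0.17  0.39  1.69 -0.18  0.68  0.42]
push1.7/-0.8 [ 0.22  0.36  1.92 -1.21  0.26  1.44]
```

Run:
```python
from h import *
ctrl.close(force=40)
a0=-.16
def fp(a,off): # finger centre for arm angle a
    return np.array([-.115+.058*np.cos(a)+off*np.sin(a), .105+.058*np.sin(a)-off*np.cos(a)])
p=fp(a0,.028)
ctrl.goto(*pose((*p,.20),ahead=.022))
lin((*p,.131),ahead=.022); print(F())
for a in np.arange(.1,1.85,.25):
    lin((*fp(a,.023),.131),v=.12,ahead=.022); print(round(a,2),F(),end=' ')
lin((*fp(1.6,.04),.131),ahead=.022)
lin((*fp(1.6,.04),.22),v=.15,ahead=.022)
ctrl.open_gripper()
lin((-.05,0,.21),v=.2,ahead=.003)
snap("top","latch",(190,140,200,140)); print(ctrl.read_state()["time_s"])
```

```text
[-0.2  0.5  0.4]
0.1 [-0.2  0.1  0.8] 0.35 [-0.4 -0.1 -0.2] 0.6 [ 0.1  1.2 -0.3] 0.85 [ 1.4 -0.2 -1.1] 1.1 [0.4 0.5 0.4] 1.35 [-1.3  0.3  0.4] 1.6 [ 0.6  0.4 -0.2] 8.45
```

View pics/latch.png

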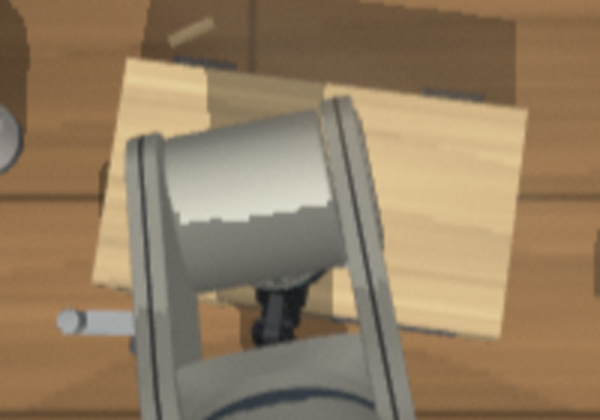

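The latch arm now points left, with its knob at about (213,247) in the full image. The turn angle is about 1.6 to 1.7 rad, so it is clear of the lid.

Run:
```python
from h import *
lin((-.05,0,.147),ahead=.003); print(F())
ctrl.close(force=60); s=ctrl.read_state(); print("open",s["opening"],F())
for th in np.arange(.03,.19,.02):
    x,z=rot(th,-.14,.047); lin((x,0,z),v=.05,ahead=.003)
    f=F(); s=ctrl.read_state(); print(round(th,2),f,s["ee_pos"][2].round(4))
    if f[2]<-20: break
snap("side","lift",(220,130,200,150)); print(s["time_s"])
```

```text
[ 0.5  0.8 -0.2]
open 0.10323777148390105 [ 7.6 -1.8 -2.8]
0.03 [ 8.2 -0.5 -4.8] 0.1546
0.05 [ 8.5 -2.  -8.3] 0.157
0.07 [10.8 -0.8 -9.3] 0.1594
0.09 [ 7.1 -1.1 -8.2] 0.1622
0.11 [ 8.3  0.1 -7.8] 0.1649
0.13 [ 9.5 -0.5 -9. ] 0.1675
0.15 [ 8.9 -0.9 -8.6] 0.17
0.17 [ 10.4   2.1 -19.8] 0.1712
11.925
```

View pics/lift.png

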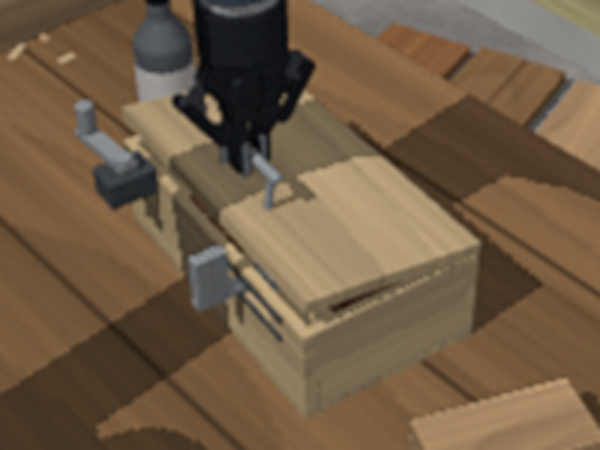

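The side view shows the lid a little open with a gap at the front and the gripper on the bar. The tab is at about crop (208,278). The upward force jumped to 20 N when the catch stopped the lid, so I'll ease off, release and push the tab.

Run:
```python
from h import *
x,z=rot(.135,-.14,.047); lin((x,0,z),v=.05,ahead=.003); print(F())
ctrl.open_gripper(); print(F())
lin((x,0,.235),v=.15,ahead=.003)
ctrl.close()
ctrl.goto(*pose((-.122,-.022,.19),jaw='y',spin=np.pi,ahead=.022))
lin((-.122,-.022,.098),v=.15,jaw='y',spin=np.pi,ahead=.022); print(F())
for y in [-.035,-.04]+list(np.arange(-.045,-.092,-.004)):
    lin((-.122,y,.098),v=.06,jaw='y',spin=np.pi,ahead=.022)
    f=F(); p=ctrl.read_state()["ee_pos"]; print(round(y,3),f,(RC.inv().apply(p-[*C,0]))[1].round(4))
    if f[1]>14: break
lin((-.122,y+.02,.098),jaw='y',spin=np.pi,ahead=.022)
lin((-.122,y+.02,.2),v=.2,jaw='y',spin=np.pi,ahead=.022)
ctrl.goto(*pose((-.15,.04,.27),ahead=.003))
snap("side","tab",(220,130,200,150)); print(ctrl.read_state()["time_s"])
```

```text
[  9.5   0.9 -13.8]
[-0.7  0.3 -0.7]
[ 0.1 -0.7  0.9]
-0.035 [-0.1  0.8 -0.6] -0.0354
-0.04 [0.2 0.  1. ] -0.0402
-0.045 [ 0.2 -0.1  0.9] -0.0453
-0.049 [-0.5  0.9 -0.4] -0.0492
-0.053 [-0.   0.   0.6] -0.0533
-0.057 [-0.8  1.1 -0.1] -0.0573
-0.061 [ 0.4 -0.   0.5] -0.0613
-0.065 [-0.7  0.6 -0.1] -0.0653
-0.069 [-0.8  0.5  0.4] -0.0693
-0.073 [-0.4  0.3  0.4] -0.0733
-0.077 [-1.6 10.7 -0.4] -0.076
-0.081 [-4.8 35.2 -1.2] -0.0771
22.2417
```

View pics/tab.png

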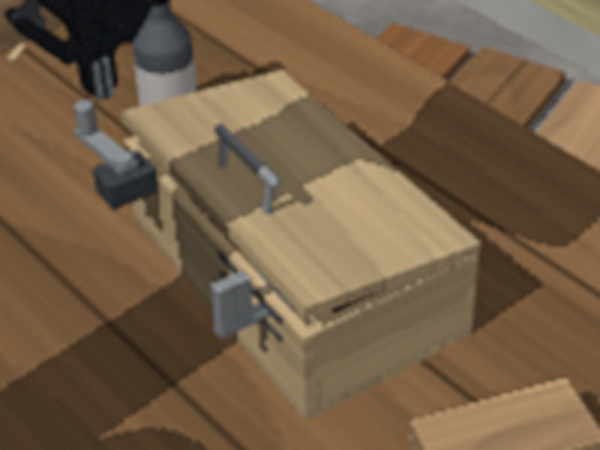

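The tab moved right to about crop (231,305). It hit a hard stop at a finger position that matches the full 38 mm, so the lid should be free. Next I'll grip the bar again and swing the lid up.

Run:
```python
from h import *
ctrl.open_gripper()
x,z=rot(.14,-.14,.047); x+=.002
ctrl.goto(*pose((x,0,.24),ahead=.003))
lin((x,0,z),v=.15,ahead=.003); ctrl.close(force=50); print(ctrl.read_state()["opening"],F())
t=0
for th in np.arange(.18,.92,.06):
    t=max(0,th-.15)
    x,z=rot(th,-.14,.047); lin((x+.002,0,z),v=.08,ahead=.003,tilt=t)
    f=F(); print(round(th,2),f)
    if np.linalg.norm(f)>35: print("STOP");break
print(ctrl.read_state()["time_s"])
snap("side","up",(200,80,240,180))
```

```text
0.10336477784036223 [-4.8  0.6  2.4]
0.18 [-6.   1.5  3.8]
0.24 [-6.8  1.4  5.2]
0.3 [-7.5 -1.   5.2]
0.36 [-8.3 -0.4  7.5]
0.42 [-7.3 -1.3  8.6]
0.48 [-7.8 -1.5  8.6]
0.54 [-8.3 -1.3  9.5]
0.6 [-7.7 -1.5 10.6]
0.66 [-8.8 -2.3 10.4]
0.72 [-7.4 -2.  10.1]
0.78 [-7.8 -3.2 11. ]
0.84 [-7.3 -3.  10.7]
0.9 [-6.2 -3.7 11.6]
28.25
```

View pics/up.png

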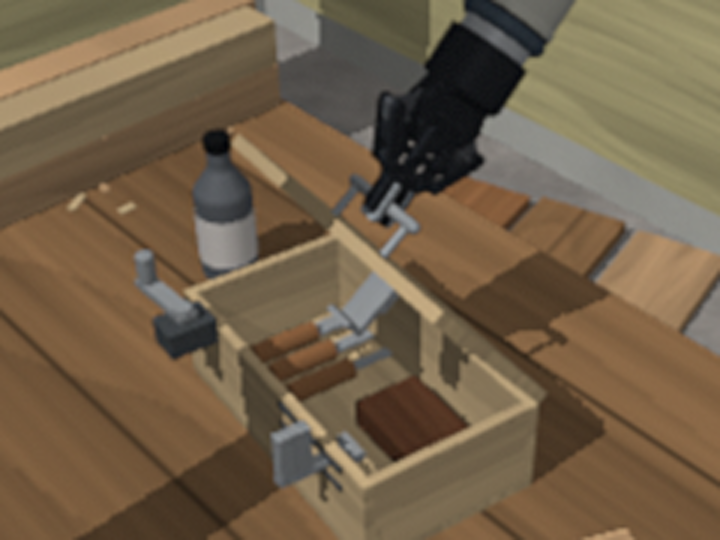

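The side view shows the lid well up (about 0.9 rad), free of the catch, with the latch and tab out of the way. I'll let go, come round to the front and push the edge back.

Run:
```python
from h import *
x,z=rot(.9,-.14,.047); x+=.002
ctrl.open_gripper(); print(F())
d=np.array([np.sin(.75),0,np.cos(.75)])
lin(np.array([x,0,z])+.1*d,v=.2,ahead=.003,tilt=.75)
ctrl.goto(*pose((.0,0,.42),ahead=.003,tilt=0)); ctrl.close()
ctrl.goto(*pose((-.11,0,.38),ahead=.022))
cx,cz=rot(.85,-.18,0); lin((-.11,0,cz-.03),v=.15,ahead=.022); print(F())
for th in list(np.arange(.85,1.70,.1))+[1.7,1.74]:
    cx,cz=rot(th,-.18,0); lin((cx-.0145,0,cz-.035),v=.1,ahead=.022)
    f=F(); print(round(th,2),f)
    if f[0]<-28: break
p=RC.inv().apply(ctrl.read_state()["ee_pos"]-[*C,0]); print(p)
lin((p[0]-.12,0,p[2]+.02),v=.15,ahead=0)
ctrl.goto(*pose((-.22,.1,.40),ahead=0))
snap("side","open",(200,80,240,180)); print(ctrl.read_state()["time_s"],F())
```

```text
[ 0.4  0.3 -0.3]
[0.2 0.2 0.1]
0.85 [-4.4 -0.1  5.4]
0.95 [-0.6  0.7 -0.7]
1.05 [-0.1 -0.8 -0.2]
1.15 [-0.3 -0.2 -0.2]
1.25 [-0.2 -0.3  0.4]
1.35 [ 0.7 -0.5  0.5]
1.45 [ 0.6  0.  -0.6]
1.55 [ 0.9  0.3 -0.5]
1.65 [ 0.1 -0.6 -0.3]
1.7 [-0.1  0.3  0.4]
1.74 [-0.1 -0.7 -0.5]
[1.05981996e-01 5.99379079e-06 2.64429574e-01]
39.0833 [ 1.3  0.4 -0. ]
```

View pics/open.png

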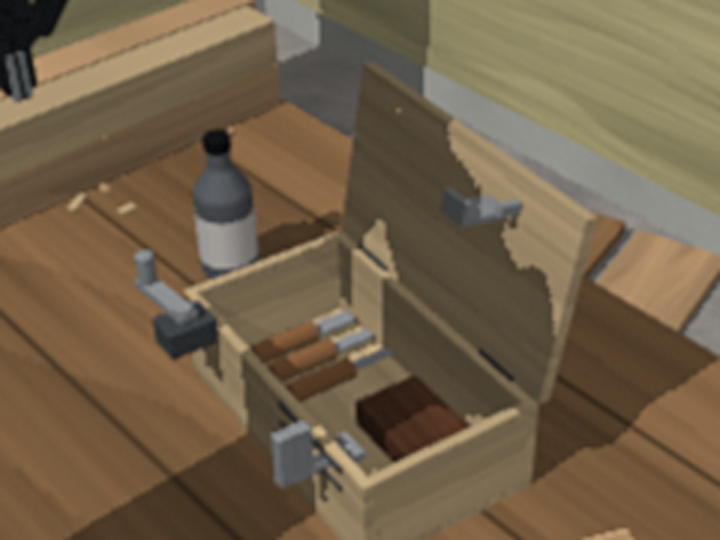

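The lid stands upright. Its top corners are at crop (365,65) and (590,217). I'll check the angle from those and whether the bystanders moved, using the top view.

Run:
```python
from h import *
c=pickle.load(open("open.pkl","rb"))
print("meas L",(365/3+200,65/3+80),"R",(590/3+200,217/3+80))
for th in(1.4,1.5,1.6,1.65,1.7,1.75):
    x,z=rot(th,-.18,.0);print(th,[proj(c,W((x,s*.16,z))).round(1).tolist() for s in(1,-1)])
snap("top","topend")
a=pickle.load(open("top0.pkl","rb"))["frame"].astype(int);b=pickle.load(open("topend.pkl","rb"))["frame"].astype(int)
d=np.abs(a-b).max(2)>25
print("bottle change",d[165:202,158:198].sum(),"offcut change",d[185:250,388:438].sum())
s0=pickle.load(open("side0.pkl","rb"))["frame"].astype(int);ds=np.abs(s0-c["frame"].astype(int)).max(2)>25
print("side bottle",ds[122:165,263:287].sum(),"offcut",ds[255:305,355:425].sum())
```

```text
meas L (321.6666666666667, 101.66666666666667) R (396.66666666666663, 152.33333333333331)
1.4 [[301.2, 106.9], [374.7, 161.7]]
1.5 [[306.6, 104.4], [380.8, 158.3]]
1.6 [[312.1, 102.5], [386.9, 155.6]]
1.65 [[314.8, 101.8], [389.8, 154.5]]
1.7 [[317.5, 101.2], [392.7, 153.6]]
1.75 [[320.1, 100.8], [395.6, 152.9]]
bottle change 619 offcut change 0
side bottle 465 offcut 0
```

View pics/topend.png

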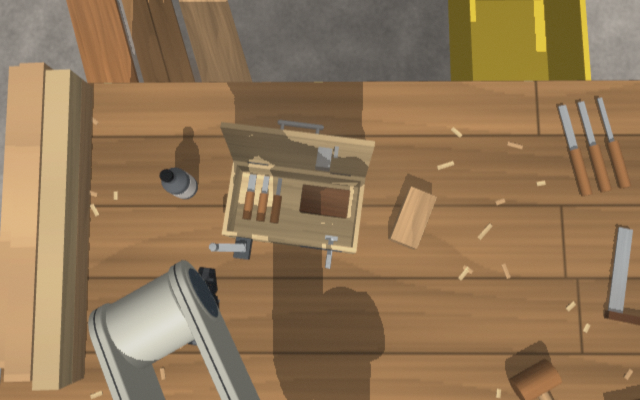

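```bash
python3 -c "
from workcell import ctrl
ctrl.job_done();print(ctrl.read_state()['time_s'])"
```

```text
the job is handed in; nothing more can be done
the job is handed in; nothing more can be done
```

The chest is open and the job is handed in. The lid stands by itself at about 1.75 rad, right back at its stop. The last clock reading, just before the final check picture, was about 39 s of the 67 s allowed.

The steps ran in the order asked:
1. **Turn latch:** I swung it to about 1.6–1.7 rad, clear of the lid.
2. **Lid raised:** I lifted it by the handle until the catch stopped it. The upward force jumped to about 20 N there.
3. **Catch tab:** I pushed it right to its hard stop, about 38 mm. The force on the fingertips reached 35 N.
4. **Lid swung back:** I raised it gripped to about 0.9 rad, then pushed its front edge back with closed fingers.

**Last checks:**
- **Lid angle:** The lid's corners in the side picture fit the 1.75 rad stop to within about 2 pixels.
- **Robot:** It ended well clear of everything, with wrist force near zero.
- **Offcut:** It is unchanged, with no pixel differences from the start.
- **Bottle:** It sits at the same spot in the top view, but the pixel check there did show changes. I put these down to shadows that moved off it, judging by eye from the top view.
- **Final push:** Almost all force readings during it were near zero, because I took them with the arm paused. The lid angle therefore rests on the pictures alone.

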